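# Back off the ratchet clamp from a glued planter box

## Robot

A 6-joint arm with a two-finger parallel gripper is mounted at the origin on the work surface. World frame = base frame: x ahead of the robot, y to its left, z up, the work surface at z = 0. Lengths are in m, angles in degrees, forces in N, time in s.
With the tool pointing down it reaches from about 0.35 to 0.875 m from the base axis. Payload 4.2 kg.
Tool frame: the origin (TCP) lies where the fingers leave the gripper's body, on its centre line; the fingertips stand 70 mm ahead of it and the grasp point (between the pads) lies 51 mm ahead of it; z points along the fingers, y is the direction in which the jaws open and shut (so a half turn about z gives the same grasp; the last joint's range is limited). The gripper opens to 87 mm and grips with 3 to 60 N. Pads are 19 mm wide; open, the fingers measure 117 mm over their backs; the gripper's body (75 mm by 190 mm) begins 51 mm behind the grasp point.
Start: joints at [-53.48, 22.042, 0.453, 0, -68.411, -14.817], TCP at [0.231, -0.581, 0.292] pointing down, gripper open.
Joint ranges: [-179.83, 179.83], [-69.29, 118.12], [-61.27, 80.66], [-181.25, 117.63], [-171.15, -9.14], [-177.46, 177.46]. Speed limits (degrees/s): [159.86, 159.86, 180, 180, 180, 180].

## Interface

Orientations are given as a 3x3 rotation matrix whose columns are the frame's x, y, z axes.
In Python, from station import sense, capture, camera_model, finish_job gives the robot as it stands.
- The arm moves only by the shell command python3 -m inch 'ROWS'. ROWS is JSON, a list of rows, each an object with "hand": the closure, from 0 (fully open) to 1 (shut); "slide": the shift along the world's x, y, z in cm, a list of three; "yaw": the turn about the world's z in rad. A call has 1 to 10 rows; each row is the pose to reach, as a shift and turn from the pose commanded when the call began; what a row does not reach only later rows make up. A row lasts 1/8 s, in which the tool goes at most 62.5 mm and 10.7 degrees, less where a joint would pass 70% of its speed; a pose out of reach is approached as far as the arm can. A call with a gripper value outside its range is refused whole. The fingers move at their own pace and stop on an object; the grip force is fixed at half the most. Time passes only in rows, so rows that repeat a pose let the fingers close. It gives the time, the measured TCP pose, the force and the opening at its end, in the units of the state.
- sense(): the state, without advancing time (a new reading comes with each control period).
- capture(name): name is "scene" or "top"; returns the picture (480x640x3 uint8, blue, green, red); there is no depth.
- camera_model(name): a dict with "mtx" (3x3 intrinsics, pixels), "k1" (the pictures are not rectified: a ray, as slopes to the right and down, at radius r is drawn at 1 + k1 r^2 times it, then the intrinsics apply), "xyz" and "orientation" of the camera in the world. Camera axes: x right, y up, looking along -z (the intrinsics and any distortion apply to the point x, -y, -z); pixel columns grow to the right and rows downward; lengths in m; the calibration is good to about 2 mm. A picture is of the moment at which its call begins. camera_model takes no time and is no camera call.
- finish_job(): hands the job in, once; it reports no verdict.
The state is a dict: "time_s": time; "joints": joint angles; "joint_velocities": joint speeds; "effort": joint torques, N m; "tcp_pos": TCP position; "ee_rot": TCP orientation; "wrist_force": force on the tool from outside, world axes, zero at the start; "moment": the same for the moment, N m; "gripper_width": opening from 0.0 (shut) to 1.0 (fully open).
Only numpy, scipy, OpenCV 4.12 (cv2) and the standard library are available. Lean on these libraries where they do the work, as an engineer would, in place of code of your own. Each camera call takes 0.05 s, during which the arm holds its last target. There are 200 camera calls.

## Task

The glue on the wooden planter box has set, so open the bar clamp: with a fingertip press down the orange release on the clamp's sliding jaw, keep it down and push the jaw back along its bar until it is up against the end stop, then let go. Leave the planter box standing on its bearers and everything else on the bench where it is, and pick nothing up.

Things in the scene. Friction and masses are not known exactly. Their poses are not given: they have to be found in the camera images.
- clamp: Plywood board 260 x 540 x 15 mm fixed flat on the table, an aluminium bar clamp screwed to it. Origin under its centre at table height, z up, y along the bar towards the end stop. Bar on x = 0 from y = -0.23 to 0.227 m, 20 mm wide, saw teeth on top (9 mm pitch, tips 45 mm above the table). Blue screw head at y = -0.23, top 95 mm above the table. Yaw of the board: up to 0.5 rad either way
- jaw (a joint): Place of the blue sliding jaw on its bar, m: grows away from the box (board +y); 0.145 is against the end stop; starts at 0.011 to 0.021. Ratchet-locked against going back unless the release is down; then it slides with about 1 N of friction. Along the bar: 12 mm face plate by the box (38 mm wide, top 99 mm above table), thumb pocket 50 mm long (42 mm low down), housing 44 mm (35 mm wide, top 96 mm)
- release (a joint): Turn of the orange release lever, rad: 0 up, pawl in the teeth, 0.32 fully down. The pawl clears the teeth above 0.16, that is with the thumb pad 5 mm down; the pad bottoms at 9.5 mm. Sprung back: about 2 N on the pad at first, 7 N at 8 mm
- pad (a point): Middle of the top of the orange thumb pad of the release, which rides on the sliding jaw, in its pocket; 30 mm across the bar, 17 mm along it. 66 mm above the table when the release is fully up. Press straight down; going down it shifts up to 4 mm towards the box. Its z axis tips with the lever
- push_face (a point): On the upright wall of the jaw's housing behind the thumb pad, 80 mm above the table; the wall is 35 mm wide, 68 to 94 mm above the table, and faces the box. It is 16 mm behind (board +y) the middle of the pad when that is up; a finger holding the pad down meets it and pushes on it. Axes as the board's: y is the push direction
- bar_end (a point): On the inner face of the end stop at the bar's far end, 45 mm above the table; the jaw's rear end meets it. Fixed to the board, axes as the board's: y is the push direction
- planter: Wooden planter box, freshly glued, open on top: 120 mm across the bar, 150 mm along it, 60 mm tall, walls 9 mm, about 0.5 kg. It stands loose on two bearers between the clamp's screw pad and its sliding jaw, its top 107 mm above the table; origin under its centre, 47 mm above the table
- glue: glue bottle, cream with a white nozzle and green band, 50 mm diameter, 132 mm tall, standing on the plywood board beside the box; origin under its centre
- brush: dark wood glue brush lying on the board, 160 mm long, 42 mm wide, 20 mm thick; origin under its middle, x along it towards the bristles
- offcut: wood offcut 40 x 70 x 18 mm lying on the board; origin under its centre
- radio: black two-way radio standing upright, 58 x 36 mm, 112 mm to its shoulder and 182 mm to the aerial's tip; origin under its centre
- tape: roll of tan tape lying flat, 92 mm across, 48 mm tall; origin under its centre
- stapler: red and black stapler 150 x 36 x 60 mm; origin under its centre, x along it
- vase: glass vase of flowers, 80 mm across, glass 118 mm tall, flowers to about 0.24 m; origin under its centre
- centrepiece: finished wooden planter filled with flowers, 120 x 150 mm, box 60 mm tall, flowers to about 0.14 m; origin under its centre
Mind the look-alikes: they are no part of the job. Several things have the shape of the planter; the one meant has the colours described above.

How it is judged:
By the outcome, as a careful person would: the job done as asked, in the order asked, and still so for the second after the job is handed in, with the robot touching nothing.
It also fails if it takes over 35 s, if anything falls off the work surface, if the arm or the gripper's body presses on something with over 40 N, if the wrist force passes 120 N, or if a joint passes its speed limit or range.

## Working session

There is one attempt and no reset: what is moved stays moved. The work goes in short steps, Python scripts to look and compute and a shell command to move; the robot and the scene stay as the last step left them, time stands still between calls to the robot, and variables do not carry over. Pictures are saved under pics/ and viewed, about 8 in all and at most 12, crops included, and the job is handed in when it is done.

```bash
mkdir -p pics; cat > h.py <<'E'
import numpy as np, cv2
from station import *
def ray(cam,u,v):
    m=camera_model(cam);K=np.array(m["mtx"]);d=[(u-K[0,2])/K[0,0],(v-K[1,2])/K[1,1]]
    d=np.array(d);s=d.copy()
    for _ in range(20): s=d/(1+m["k1"]*(s@s))
    R=np.array(m["orientation"]);return np.array(m["xyz"]),R@np.array([s[0],-s[1],-1])
def at(cam,u,v,z):
    o,d=ray(cam,u,v);return o+d*(z-o[2])/d[2]
def proj(cam,p):
    m=camera_model(cam);K=np.array(m["mtx"]);q=np.array(m["orientation"]).T@(np.array(p)-m["xyz"])
    s=np.array([q[0],-q[1]])/-q[2];s=s*(1+m["k1"]*(s@s));return K[:2,:2]@s+K[:2,2]
E
python3 - <<'E'
from h import *
for c in("scene","top"):
    cv2.imwrite(f"pics/{c}0.png",capture(c));m=camera_model(c);print(c,m["xyz"],m["orientation"])
E
```

```text
scene [ 1.3433779  -0.5930609   0.88987725] [[ 0.58062793 -0.52368409  0.62339889]
 [ 0.81416423  0.37609521 -0.4423675 ]
 [-0.00279651  0.7644      0.64473624]]
top [ 0.34999998 -0.00861274  1.68473252] [[ 1.48227107e-02  9.92335116e-01 -1.22683758e-01]
 [-9.99887094e-01  1.50134087e-02  6.30038626e-04]
 [ 2.46711085e-03  1.22660567e-01  9.92445615e-01]]
```

View pics/top0.png

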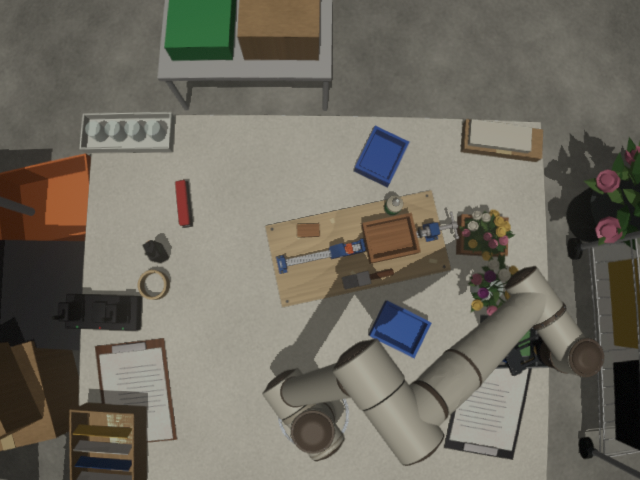

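View pics/scene0.png

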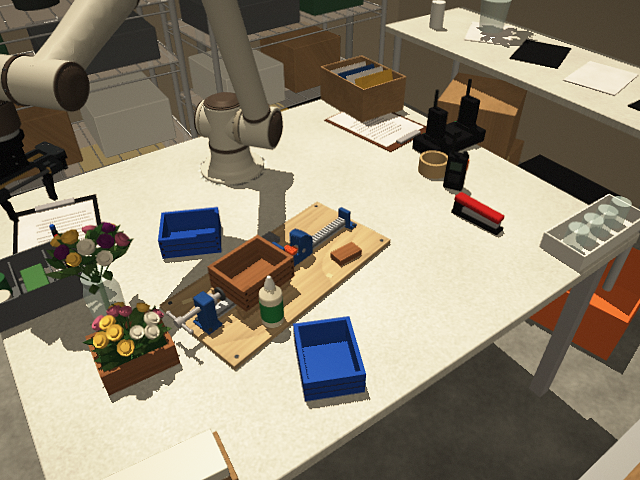

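The top view shows the clamp board centred near (358,248): screw head at (432,231), planter at (390,238), jaw with orange pad at about (348,247), end stop at (282,263). The look-alikes are the flower-filled centrepiece at (485,232) and the blue boxes at (381,155) and (400,328). The clamped, plain wooden box at (390,238) is the planter. I'll confirm this in crops.

```bash
python3 - <<'E'
from h import *
t=cv2.imread("pics/top0.png")[180:315,260:460];s=cv2.imread("pics/scene0.png")[195:335,180:380]
cv2.imwrite("pics/topc.png",cv2.resize(t,None,fx=4,fy=4,interpolation=cv2.INTER_CUBIC))
cv2.imwrite("pics/scenec.png",cv2.resize(s,None,fx=4,fy=4,interpolation=cv2.INTER_CUBIC))
E
```

```text
(no output)
```

View pics/topc.png

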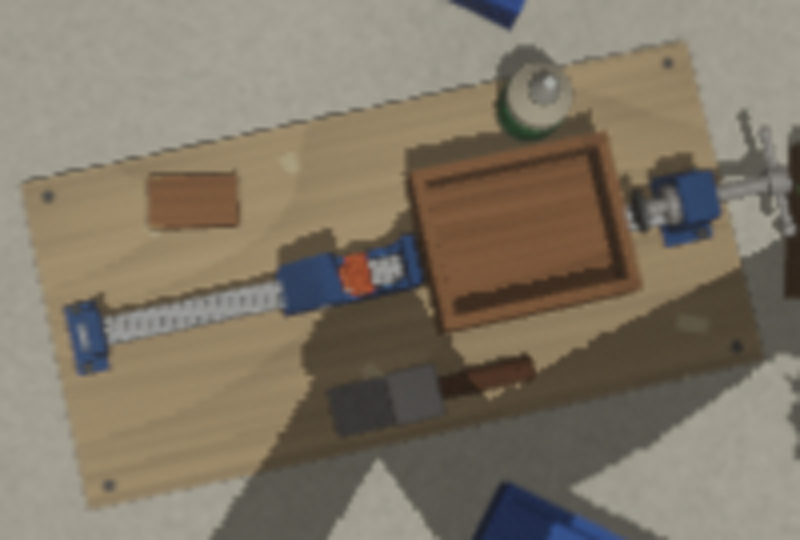

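View pics/scenec.png

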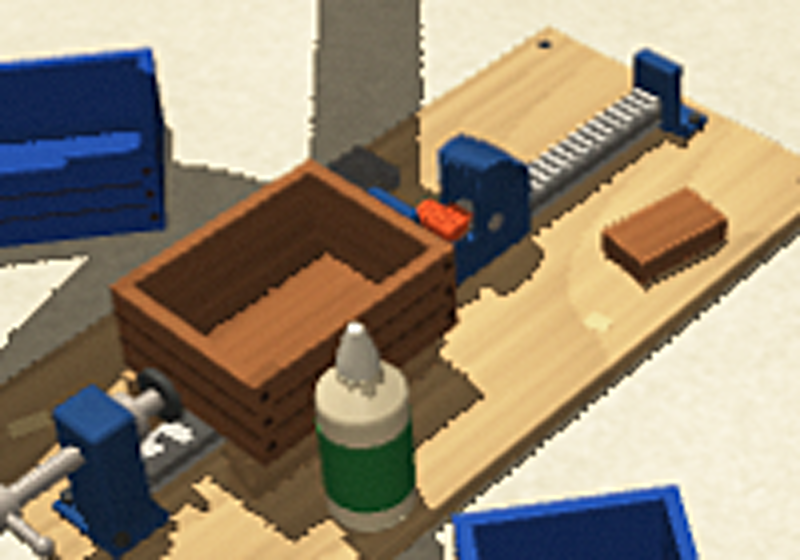

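The crops confirm it. The plain brown box sits between the screw pad and the jaw, and the orange pad is at topc (357,273) and scenec (444,217).

```bash
python3 - <<'E'
from h import *
T=lambda x,y,z: at("top",x/4+259.6,y/4+179.6,z)
S=lambda x,y,z: at("scene",x/4+179.6,y/4+194.6,z)
c=np.array([T(23,182,.015),T(686,40,.015),T(762,352,.015),T(90,508,.015)])
print(c.round(4)); o=c.mean(0)
ys=(c[0]+c[3]-c[1]-c[2]);a=np.arctan2(ys[1],ys[0]);yaw=a-np.pi/2
print("o",o,"yaw",yaw,"len",np.linalg.norm(ys)/2, np.linalg.norm(c[0]+c[1]-c[2]-c[3])/2)
R=np.array([[np.cos(yaw),-np.sin(yaw)],[np.sin(yaw),np.cos(yaw)]])
for n,p in dict(padT=T(357,273,.066),padS=S(444,217,.066),housTrearT=T(282,287,.085),housFrontT=T(340,272,.096),faceT=T(415,260,.099),stopT=T(100,338,.045),screw=T(690,195,.095)).items(): print(n,p.round(4),"board",(R.T@(p[:2]-o[:2])).round(4))
s=sense();print(s["tcp_pos"],np.array(s["ee_rot"]).round(3),s["wrist_force"],s["gripper_width"],s["time_s"])
E
```

```text
[[ 0.5836  0.1547  0.015 ]
 [ 0.7056 -0.3674  0.015 ]
 [ 0.4585 -0.4248  0.015 ]
 [ 0.3314  0.0968  0.015 ]]
o [ 0.51979175 -0.13515812  0.015     ] yaw 0.2342349584214598 len 0.5365057372867045 0.2562356653854361
padT [ 0.5111 -0.1038  0.066 ] board [-0.0012  0.0325]
padS [ 0.5113 -0.1036  0.066 ] board [-0.001   0.0327]
housTrearT [ 0.4979 -0.0469  0.085 ] board [-0.0008  0.0909]
housFrontT [ 0.5086 -0.0894  0.096 ] board [-0.0002  0.0471]
faceT [ 0.5181 -0.1447  0.099 ] board [-0.0039 -0.0089]
stopT [0.4605 0.09   0.045 ] board [-0.0054  0.2327]
screw [ 0.5703 -0.3515  0.095 ] board [-0.0011 -0.2222]
[ 0.23100058 -0.58030309  0.29127098] [[-0.929 -0.37  -0.001]
 [-0.37   0.929  0.002]
 [ 0.     0.002 -1.   ]] [-1.44016032 -0.0187155   0.44937983] 0.9980040392478005 0.1
```

Both views agree on the pad (board y ≈ 0.032) and on a yaw of 0.234 rad. I'll raise first to clear the flowers, closing the hand, then travel.

```bash
python3 -m inch '[{"hand":1,"slide":[0,0,6],"yaw":0.15},{"hand":1,"slide":[0,0,12],"yaw":0.3},{"hand":1,"slide":[0,0,13],"yaw":0.45},{"hand":1,"slide":[6,10,13],"yaw":0.6},{"hand":1,"slide":[9,15,13],"yaw":0.78},{"hand":1,"slide":[12,20,13],"yaw":0.96},{"hand":1,"slide":[15,25,13],"yaw":1.14},{"hand":1,"slide":[18,30,13],"yaw":1.32},{"hand":1,"slide":[21,35.5,13],"yaw":1.426},{"hand":1,"slide":[24,40.5,13],"yaw":1.426}]'; python3 -c "
from h import *;s=sense();print(np.array(s['joints']).round(1),np.array(s['ee_rot']).round(3))"
```

```text
time_s: 1.35
tcp_pos: [0.4547, -0.2024, 0.4221]
ee_rot: [[0.233, -0.973, -0.0], [-0.973, -0.233, 0.0], [-0.0, 0.0, -1.0]]
wrist_force: [1.0, -0.4, 1.0]
gripper_width: 0.022
[ -5.3   5.5  -3.2  -0.  -81.3  18.7] [[ 0.233 -0.973 -0.   ]
 [-0.973 -0.233  0.   ]
 [-0.     0.    -1.   ]]
```

```bash
python3 -m inch '[{"hand":1,"slide":[2,3.5,0],"yaw":0},{"hand":1,"slide":[4.1,7,0],"yaw":0},{"hand":1,"slide":[4.1,7,-6],"yaw":0},{"hand":1,"slide":[4.1,7,-12],"yaw":0},{"hand":1,"slide":[4.1,7,-17],"yaw":0},{"hand":1,"slide":[4.1,7,-20],"yaw":0},{"hand":1,"slide":[4.1,7,-22.2],"yaw":0},{"hand":1,"slide":[4.1,7,-22.2],"yaw":0},{"hand":1,"slide":[4.1,7,-22.2],"yaw":0}]'; python3 - <<'E'
from h import *
s=sense();p=np.array(s["tcp_pos"]);print(p)
a=capture("scene")[195:335,180:380];b=capture("top")[180:315,260:460]
f=lambda i:cv2.resize(i,None,fx=3.9,fy=3.9,interpolation=cv2.INTER_CUBIC)
cv2.imwrite("pics/s1.png",f(a));cv2.imwrite("pics/t1.png",f(b))
print(proj("scene",p-[0,0,.07]),proj("scene",[p[0],p[1],.066]))
E
```

```text
time_s: 2.48
tcp_pos: [0.4959, -0.1344, 0.2011]
ee_rot: [[0.232, -0.973, 0.001], [-0.973, -0.232, -0.0], [0.001, -0.001, -1.0]]
wrist_force: [0.6, 0.1, -0.7]
gripper_width: 0.004
[ 0.49587282 -0.13443764  0.20107078]
[274.59906952 229.1390234 ] [276.33700075 250.33357023]
```

View pics/s1.png

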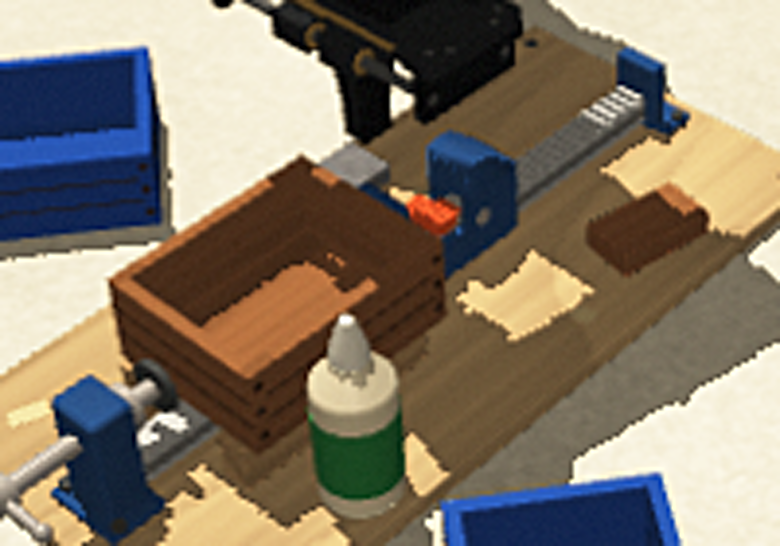

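The fingertip shows at crop (370,137), and my projection predicted (369,133), so the model holds. It is short of the pad because rows were rate-limited. Now I'll move over the pad.

```bash
python3 -m inch '[{"hand":1,"slide":[1.6,2.8,0],"yaw":0},{"hand":1,"slide":[1.6,2.8,-2.5],"yaw":0},{"hand":1,"slide":[1.6,2.8,-2.5],"yaw":0},{"hand":1,"slide":[1.6,2.8,-2.5],"yaw":0}]'; python3 - <<'E'
from h import *
a=capture("scene")[195:315,220:380];b=capture("top")[205:285,310:410]
f=lambda i,k:cv2.resize(i,None,fx=k,fy=k,interpolation=cv2.INTER_CUBIC)
cv2.imwrite("pics/s2.png",f(a,4.9))
cv2.imwrite("pics/t2.png",f(b,6))
E
```

```text
time_s: 3.08
tcp_pos: [0.5118, -0.1066, 0.1764]
ee_rot: [[0.232, -0.973, 0.002], [-0.973, -0.232, -0.0], [0.001, -0.002, -1.0]]
wrist_force: [1.1, -0.2, 0.2]
gripper_width: 0.004
```

View pics/s2.png

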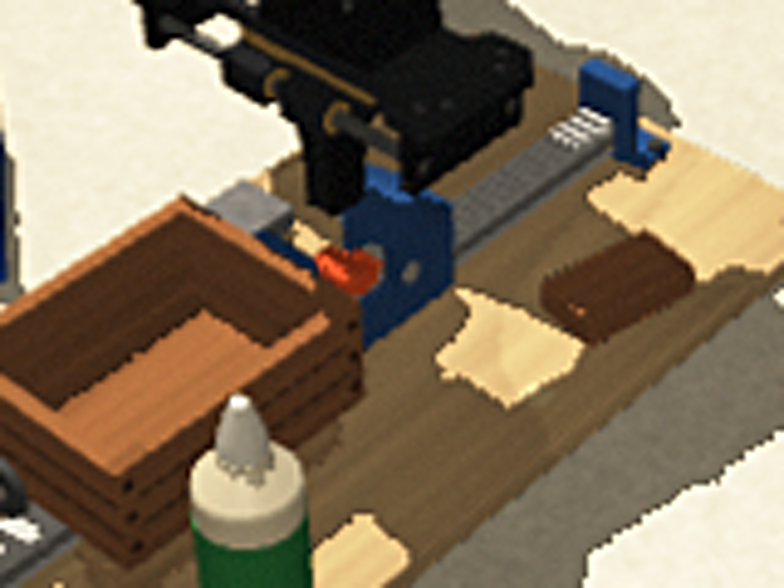

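The tip is at crop (335,205), above the orange pad at (347,268) and in front of the housing. I'll descend in two stages and watch the force.

```bash
python3 -m inch '[{"hand":1,"slide":[0,0,-2],"yaw":0},{"hand":1,"slide":[0,0,-3.5],"yaw":0},{"hand":1,"slide":[0,0,-3.9],"yaw":0},{"hand":1,"slide":[0,0,-3.9],"yaw":0}]'; python3 -m inch '[{"hand":1,"slide":[0,0,-0.3],"yaw":0},{"hand":1,"slide":[0,0,-0.5],"yaw":0},{"hand":1,"slide":[0,0,-0.5],"yaw":0}]'
```

```text
time_s: 3.68
tcp_pos: [0.5115, -0.1065, 0.1363]
ee_rot: [[0.232, -0.973, -0.0], [-0.973, -0.232, -0.0], [0.0, 0.0, -1.0]]
wrist_force: [-0.8, 0.0, 0.4]
gripper_width: 0.006
time_s: 4.05
tcp_pos: [0.512, -0.1065, 0.132]
ee_rot: [[0.232, -0.973, 0.002], [-0.973, -0.232, -0.0], [0.001, -0.002, -1.0]]
wrist_force: [-0.9, -1.7, 5.4]
gripper_width: 0.001
```

```bash
python3 -m inch '[{"hand":1,"slide":[0,0,-0.2],"yaw":0},{"hand":1,"slide":[0,0,-0.35],"yaw":0},{"hand":1,"slide":[0,0,-0.35],"yaw":0}]'; python3 -m inch '[{"hand":1,"slide":[-0.1,0.4,0],"yaw":0},{"hand":1,"slide":[-0.2,0.8,0],"yaw":0},{"hand":1,"slide":[-0.3,1.25,0],"yaw":0},{"hand":1,"slide":[-0.4,1.65,0],"yaw":0},{"hand":1,"slide":[-0.4,1.65,0],"yaw":0}]'
```

```text
time_s: 4.42
tcp_pos: [0.512, -0.1065, 0.1287]
ee_rot: [[0.232, -0.973, 0.002], [-0.973, -0.232, -0.0], [0.001, -0.002, -1.0]]
wrist_force: [-0.7, -1.1, 6.8]
gripper_width: 0.003
time_s: 5.05
tcp_pos: [0.508, -0.0896, 0.1288]
ee_rot: [[0.233, -0.973, 0.002], [-0.973, -0.233, 0.0], [0.0, -0.002, -1.0]]
wrist_force: [-1.3, 0.6, 6.4]
gripper_width: 0.002
```

```bash
python3 -m inch '[{"hand":1,"slide":[-0.2,0.8,0],"yaw":0},{"hand":1,"slide":[-0.4,1.6,0],"yaw":0},{"hand":1,"slide":[-0.55,2.4,0],"yaw":0},{"hand":1,"slide":[-0.75,3.2,0],"yaw":0},{"hand":1,"slide":[-0.95,4,0],"yaw":0},{"hand":1,"slide":[-1.15,4.8,0],"yaw":0},{"hand":1,"slide":[-1.35,5.6,0],"yaw":0},{"hand":1,"slide":[-1.55,6.4,0],"yaw":0},{"hand":1,"slide":[-1.7,7.1,0],"yaw":0},{"hand":1,"slide":[-1.7,7.1,0],"yaw":0}]'; python3 - <<'E'
from h import *
f=lambda i,k:cv2.resize(i,None,fx=k,fy=k,interpolation=cv2.INTER_CUBIC)
cv2.imwrite("pics/s3.png",f(capture("scene")[185:315,210:380],4.6))
E
```

```text
time_s: 6.3
tcp_pos: [0.4913, -0.0181, 0.1288]
ee_rot: [[0.233, -0.972, 0.003], [-0.972, -0.233, 0.001], [-0.0, -0.003, -1.0]]
wrist_force: [0.1, 0.9, 6.3]
gripper_width: 0.003
```

View pics/s3.png

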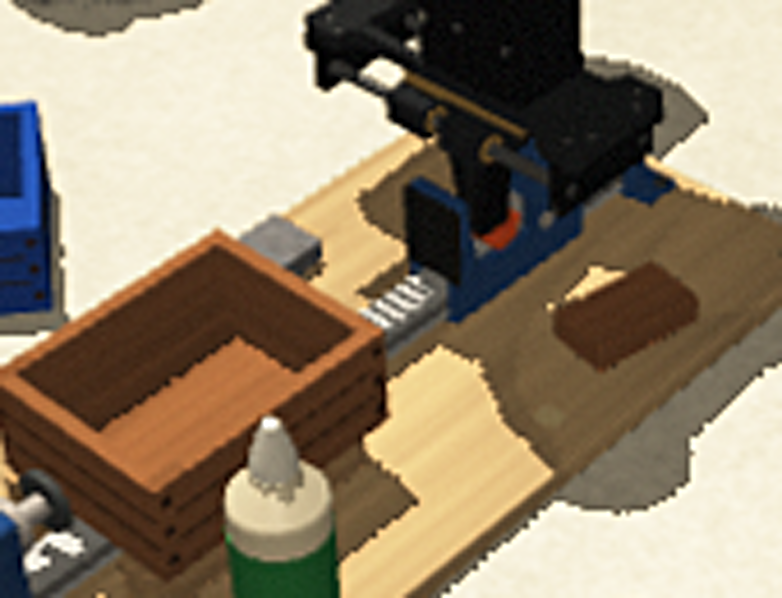

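The jaw (face plate at crop (435,235)) is sliding along the bar clear of the box, with the fingertip on the orange pad at (500,232). The planter and glue haven't moved. I'll continue, then creep onto the stop.

```bash
python3 -m inch '[{"hand":1,"slide":[-0.2,0.8,0],"yaw":0},{"hand":1,"slide":[-0.4,1.6,0],"yaw":0},{"hand":1,"slide":[-0.6,2.4,0],"yaw":0},{"hand":1,"slide":[-0.75,3.1,0],"yaw":0},{"hand":1,"slide":[-0.85,3.5,0],"yaw":0},{"hand":1,"slide":[-0.85,3.5,0],"yaw":0}]'; python3 -m inch '[{"hand":1,"slide":[-0.07,0.3,0],"yaw":0},{"hand":1,"slide":[-0.12,0.5,0],"yaw":0},{"hand":1,"slide":[-0.12,0.5,0],"yaw":0}]'
```

```text
time_s: 7.1
tcp_pos: [0.4831, 0.017, 0.1289]
ee_rot: [[0.233, -0.973, 0.004], [-0.973, -0.233, 0.001], [-0.0, -0.004, -1.0]]
wrist_force: [0.7, 2.3, 5.7]
gripper_width: 0.004
time_s: 7.48
tcp_pos: [0.482, 0.0217, 0.129]
ee_rot: [[0.233, -0.973, 0.004], [-0.973, -0.233, 0.001], [-0.0, -0.004, -1.0]]
wrist_force: [1.3, 0.4, 6.4]
gripper_width: 0.006
```

```bash
for i in 1 2; do python3 -m inch '[{"hand":1,"slide":[-0.07,0.3,0],"yaw":0},{"hand":1,"slide":[-0.12,0.5,0],"yaw":0},{"hand":1,"slide":[-0.12,0.5,0],"yaw":0}]'|egrep 'tcp|force'; done
```

```text
tcp_pos: [0.4809, 0.026, 0.1293]
wrist_force: [1.0, -4.3, 8.3]
tcp_pos: [0.4796, 0.0308, 0.1293]
wrist_force: [2.2, -5.1, 8.5]
```

```bash
for i in 1 2; do python3 -m inch '[{"hand":1,"slide":[-0.05,0.2,0],"yaw":0},{"hand":1,"slide":[-0.07,0.3,0],"yaw":0},{"hand":1,"slide":[-0.07,0.3,0],"yaw":0}]'|egrep 'tcp|force'; done;  python3 - <<'E'
from h import *
f=lambda i,k:cv2.resize(i,None,fx=k,fy=k,interpolation=cv2.INTER_CUBIC)
cv2.imwrite("pics/s4.png",f(capture("scene")[185:285,260:380],6))
E
```

```text
tcp_pos: [0.4789, 0.0337, 0.1293]
wrist_force: [1.7, -5.9, 7.6]
tcp_pos: [0.4784, 0.0358, 0.1293]
wrist_force: [3.7, -11.0, 8.0]
```

View pics/s4.png

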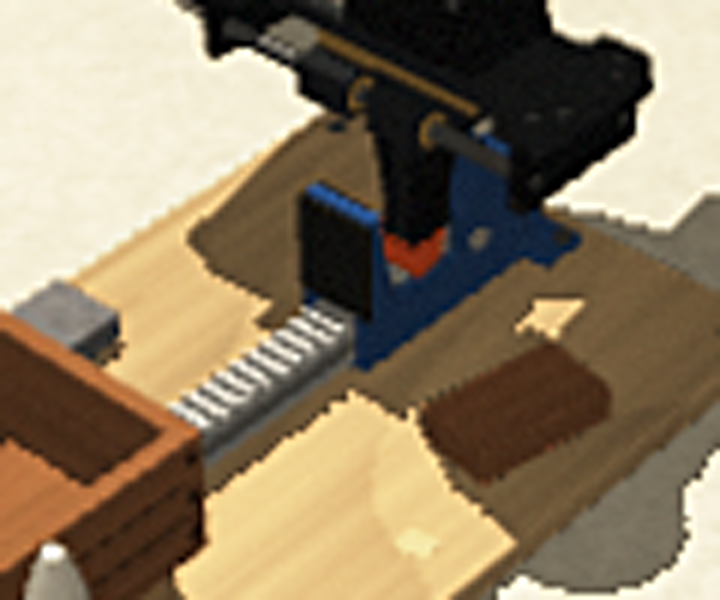

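Force is rising sharply (−11 N), and the housing's rear is at about board y = 0.2295, matching the stop. I'll make one more small step to confirm, then lift straight up.

```bash
python3 -m inch '[{"hand":1,"slide":[-0.03,0.12,0],"yaw":0},{"hand":1,"slide":[-0.03,0.12,0],"yaw":0}]'|egrep 'tcp|force'; python3 -m inch '[{"hand":1,"slide":[0,0,0.4],"yaw":0},{"hand":1,"slide":[0,0,0.9],"yaw":0},{"hand":1,"slide":[0,0,1.5],"yaw":0},{"hand":1,"slide":[0,0,3],"yaw":0},{"hand":1,"slide":[0,0,7],"yaw":0},{"hand":1,"slide":[0,0,12],"yaw":0},{"hand":1,"slide":[0,0,17],"yaw":0},{"hand":1,"slide":[0,0,17],"yaw":0}]'; python3 - <<'E'
from h import *
f=lambda i,k:cv2.resize(i,None,fx=k,fy=k,interpolation=cv2.INTER_CUBIC)
cv2.imwrite("pics/s5.png",f(capture("scene")[185:335,180:380],4))
E
```

```text
tcp_pos: [0.4783, 0.036, 0.1293]
wrist_force: [6.7, -17.3, 6.8]
time_s: 10.28
tcp_pos: [0.4779, 0.0389, 0.3016]
ee_rot: [[0.232, -0.973, 0.009], [-0.973, -0.232, 0.003], [-0.001, -0.009, -1.0]]
wrist_force: [0.1, -0.5, 0.0]
gripper_width: 0.003
```

View pics/s5.png

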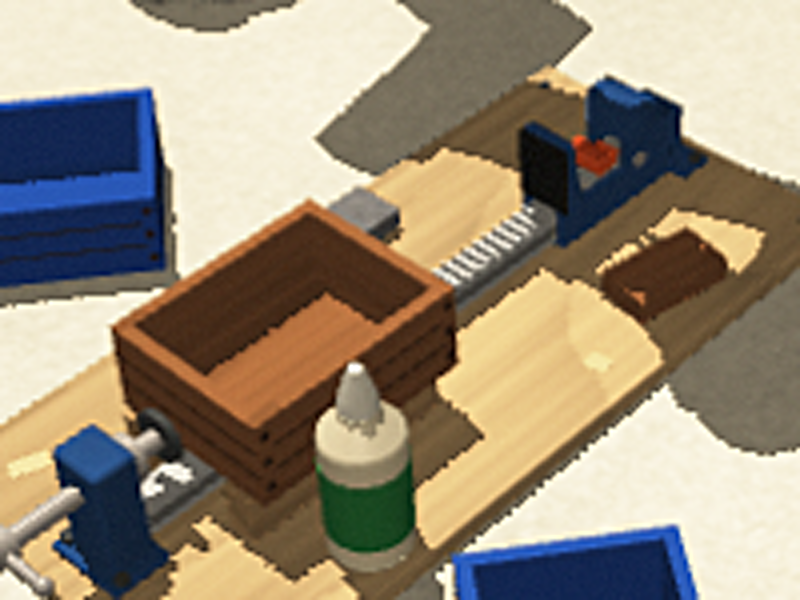

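The jaw housing is flush with the end stop at about (640,120) and the orange release is up at (595,152). The planter, glue bottle and offcut are where they were, and the gripper is clear.

```bash
python3 -c "
from h import *;print(finish_job())"
```

```text
the job is handed in; nothing more can be done
None
```

The clamp is open and the job is handed in. With the gripper shut, I pressed the orange release down about 7 mm (about 7 N) and held it. I then slid the jaw back along the bar until it met the end stop, and lifted straight off.

**At the stop:** the push force rose to about 18 N with no further movement. The last picture shows the housing flush with the end stop and the release back up.

**Everything else:** the planter, glue bottle and offcut look unmoved in that picture. It covers only the clamp area, so I did not recheck the rest of the bench at the end. The wrist force is back to about zero, and the arm is clear at about 10.3 s on the robot's clock.

**One disagreement:** my measurements put the jaw's travel at about 138 mm, but the description allows 124 to 134 mm. I put this down to an error in measuring the start position or the fingertip's width, because the force and the picture both show the jaw at the stop.

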